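Ease the bench press off by one notch

ROBOT

A 7-joint arm with a two-finger parallel gripper is mounted at the origin on the work surface. World frame = base frame: x ahead of the robot, y to its left, z up, the work surface at z = 0. Lengths are in m, angles in degrees, forces in N, time in s.
With the tool pointing down it reaches from about 0.425 to 0.875 m from the base axis. Payload 4.7 kg.
Tool frame: the origin (TCP) lies midway between the tips of the shut fingers; the grasp point (between the pads) lies 19 mm behind it; y points along the fingers, x is the direction in which the jaws open and shut, and the axes are right-handed (so a half turn about y gives the same grasp; the last joint's range is limited). The gripper opens to 87 mm and grips with 3 to 60 N. Pads are 19 mm wide; open, the fingers measure 117 mm over their backs; the gripper's body (75 mm by 190 mm) begins 51 mm behind the grasp point.
Start: joints at [-75.396, 18.392, -4.016, 83.108, 1.295, 78.541, -3.26], TCP at [0.155, 0.631, 0.223] pointing down, gripper open.
Joint ranges: [-163.93, 163.93], [-17.29, 119.83], [-79.2, 71.16], [3.27, 140.29], [-89.18, 269.18], [5.43, 117.66], [-154.24, 154.24]. Speed limits (degrees/s): [147.25, 147.25, 180, 180, 180, 180, 180].

INTERFACE

Orientations are given as [roll, pitch, yaw] about the fixed x, y, z axes, in that order (R = Rz(yaw) Ry(pitch) Rx(roll)).
In Python, from cell import env, vision gives the robot as it stands.
- The arm moves only by the tool play_rows, never from a script. Its argument "moves" is a list that holds one entry, the list of rows, each a list of 7 numbers: the turn, a rotation vector about the tool's x, y, z in rad, then the shift along the tool's x, y, z in m, then the opening, from 0 (shut) to 1 (fully open). In form: [[[wx, wy, wz, tx, ty, tz, grip], ...]]. A call has 1 to 10 rows; each row shifts and turns the pose as measured when the row begins, along the tool's axes as they then stand; what a row does not reach is not made up. A row lasts 1/10 s, in which the tool goes at most 50 mm and 8.59 degrees, less where a joint would pass 70% of its speed; a pose out of reach is approached as far as the arm can. A call is refused whole if a number of a shift passes 0.05 or a number of a turn 0.15, either way. A call with a gripper value outside its range is refused whole. The fingers move at their own pace and stop on an object; "newtons" is the grip in N (left out, the last holds). Time passes only in rows, so rows that do not move let the fingers close. It gives the time, the measured TCP pose, the force and the opening at its end, in the units of the state.
- env.get_obs(): the state, without advancing time (a new reading comes with each control period).
- vision.read_camera(name): name is "side" or "top" or "wrist"; returns (picture, depth): 384x512x3 uint8, red, green, blue; 384x512 float32, m along the optical axis (not along the pixel's ray), 0 where there is no reading.
- vision.camera_params(name): a dict with "camera_matrix" (3x3 intrinsics, pixels), "rvec" (rotation vector, rad) and "tvec" (3), from world to camera coordinates, as OpenCV has them. Camera axes: x right, y down, z forward; pixel columns grow to the right and rows downward; lengths in m; the calibration is good to about 2 mm. A picture is of the moment at which its call begins: read the wrist's pose just before it. camera_params takes no time and is no camera call; for the wrist camera it gives the pose at the moment of the call.
- env.sign_off(): hands the job in, once; it reports no verdict.
Trained networks look in the newest picture that a camera, given by its name, has taken for a name from the list of things; names that differ only in an ending like _2 or _b are one class to them, and where a whole thing is asked for, a point or a joint stands for the part that bears it (a point fixed in the world has none). Each returns a list of dicts, best first, with "score" (0 to 1); they miss things now and then, are a little off and sometimes report something else, mostly with a low value. They report only what shows in the picture. A call takes as long as a camera call.
- vision.look_for(camera, thing): "location" ([column, row] in pixels, amid what is visible of it).
- vision.trace(camera, thing): "region" (384x512 bool, what is visible of it) and "location" ([column, row] in pixels, amid what is visible of it).
The state is a dict: "time_s": time; "qpos": joint angles; "joint_velocities": joint speeds; "effort": joint torques, N m; "tool_pos": TCP position; "tool_rot": TCP orientation; "force": force on the tool from outside, world axes, zero at the start; "wrist_torque": the same for the moment, N m; "grip_width": finger opening in m.
Only numpy, scipy, OpenCV 4.12 (cv2) and the standard library are available. Lean on these libraries where they do the work, as an engineer would, in place of code of your own. Each camera call takes 0.05 s, during which the arm holds its last target. There are 200 camera calls.

TASK

The glue under the bench press has set: with a fingertip lift the pawl up off the ratchet wheel and lay it back, push the handwheel backward (its top away from the ram) by one notch and no farther, so that the ram eases up off the work, then tip the pawl back over so that it sits fully home in that next notch. Use gentle fingertip pushes only: grip nothing, pick nothing up, and leave the glued work and all the loose things where they are.

Things in the scene. Friction and masses are not known exactly. Their poses are not given: they have to be found in the camera images.
- press: Blue cast bench press (ram, column, 250 mm tall) on a chipboard board 250 mm in x, 350 in y, 18 thick. Origin on the bench top straight below the spindle's middle; own x from the ram (front, towards the robot) to the column (back), y along the spindle to the handwheel side, z up. Fixed; turned by up to 0.4 rad. Its head (60 mm wide in y) tops out at z 248 mm, column at x 37 to 107 mm and y within 28 mm, ram top at 290 mm.
- axle (a point): Middle of the spindle axis, 205 mm above the bench; the spindle runs along the press's y. The ratchet wheel (12 saw teeth, 100 mm over the tips, 12 mm thick) is on its -y side at y -38 to -50 mm, a nut 10 mm in radius stands on its face to y -56 mm.
- spindle (a joint): Turn of the spindle with ratchet wheel and handwheel, rad. Grows backward (wheel top moves to the press's +x, ram goes up 12.5 mm per rad). Starts at about 0 (-0.06 to 0). One notch is 0.524 rad. Friction about 0.3 N m holds it wherever it is left. With the pawl down it stops dead backward at about 0.01, 0.53 and 1.06 (a tooth meets the pawl; it gives 0.03 under a hard push) and can still turn forward; further forward than -0.08 the ram is on the work.
- handwheel: Dark steel three-spoke handwheel, 170 mm across, rim 13 mm thick at the press's y 62 mm, carrying the black grip. Origin on the spindle axis.
- grip (a point): Middle of the handwheel's black grip: a 23 mm round, 60 mm long, parallel to the press's y (y 70 to 130 mm, this point at y 100), 79 mm from the spindle axis. At the start it leans 26 degrees from straight up towards the ram side; a push at it towards the press's +x turns the wheel backward.
- pawl (a joint): Pawl angle, rad: 0 = fully home between two teeth, grows as it lifts off. Its nose is clear of the teeth above 0.2; at about 0.8 it balances, beyond that it falls back by its own weight and leans on its stop at 1.22; below 0.8 it falls onto the wheel (the nose rides up to 0.15 on a tooth). Swings freely, weighs 140 g.
- pawl_pivot (a point): Pivot axis of the pawl (parallel to the press's y), in the middle of the pawl's thickness: 85 mm behind the spindle axis at the same height, y -44 mm. A bolt head 8 mm in radius stands there to y -55 mm.
- pawl_pin: Finger pin at the upper end of the pawl's finger lever: an 8 mm steel rod along the press's y from the lever's outer face (y -49 mm) out to y -85 mm, ending in an 18 mm black ball (to y -94 mm). Origin on the pawl's pivot axis.
- pin (a point): Middle of the finger pin (y -67 mm), 48 mm from the pivot axis. Pawl home: 27 mm in front of the pivot and 39 mm above it; laid back: 27 mm behind it and 39 mm above it. Pushing it level towards +x lifts the pawl over, pushing it towards -x tips it back.
- ram (a joint): Height of the ram above its start, m: 0.0125 times the spindle angle.
- work: Glued work on the press's anvil under the ram: MDF panel 85 x 120 x 16 mm with a pine cleat 20 mm high; loose. Origin under its middle.
- cleat_long: Loose pine cleat 22 x 75 x 20 mm lying on the board. Origin under its middle.
- cleat_short: Loose pine cleat 22 x 55 x 20 mm lying on the board. Origin under its middle.
- screw_tub: White open plastic tub of screws 75 x 60 x 40 mm on the board. Origin under its middle.
- glue_bottle: White glue bottle, 54 mm round, 145 mm tall, on the board. Origin under its middle.
- hammer: Hammer lying on the bench, 280 mm long. Origin under it.
- try_square: Try square lying on the bench: stock 110 mm, blade 150 mm. Origin under the stock's middle.
- pincers: Red-handled pincers lying on the bench, 170 mm long. Origin under the joint.
- mdf_upright: Upright MDF panel 150 x 16 x 110 mm with a pine cleat on each side of its foot, on the bench. Origin under its middle.

How it is judged:
By the outcome, as a careful person would: the job done as asked, in the order asked, and still so for the second after the job is handed in, with the robot touching nothing.
It also fails if it takes over 61 s, if anything falls off the work surface, if the arm or the gripper's body presses on something with over 40 N, if the wrist force passes 120 N, or if a joint passes its speed limit or range.

## Working session

There is one attempt and no reset: what is moved stays moved. The work goes in short steps, Python scripts to look and compute and a tool call to move; the robot and the scene stay as the last step left them, time stands still between calls to the robot, and variables do not carry over. Pictures are saved under pics/ and viewed, about 8 in all and at most 12, crops included, and the job is handed in when it is done.

Besides the shell and the picture viewer there is one more tool, called after "Call:" as name([rows], argument=value, ...), one row to a line, values as JSON. play_rows: Moves the arm, as the interface text tells. Its arguments: {"type":"object","properties":{"moves":{"type":"array","items":{"type":"array","items":{"type":"array","items":{"type":"number"}}}},"newtons":{"type":"number"}},"required":["moves"]}

```bash
ls; mkdir -p pics; cat > h.py <<'E'
import numpy as np, cv2
from cell import env, vision
from scipy.spatial.transform import Rotation as R
def cam(n):
    p=vision.camera_params(n); K=np.array(p["camera_matrix"]);Rm=cv2.Rodrigues(np.array(p["rvec"],float))[0];t=np.array(p["tvec"],float).ravel()
    return K,Rm,t
def shoot(n,f=None):
    c=cam(n); im,d=vision.read_camera(n)
    if f: cv2.imwrite("pics/"+f,im[:,:,::-1])
    return c,im,d
def unproj(c,d,u,v,z=None):
    K,Rm,t=c; z=d[int(v),int(u)] if z is None else z
    p=np.linalg.inv(K)@np.array([u,v,1.])*z
    return Rm.T@(p-t)
def cloud(c,d):
    K,Rm,t=c; v,u=np.mgrid[:d.shape[0],:d.shape[1]]
    p=np.stack([(u-K[0,2])/K[0,0]*d,(v-K[1,2])/K[1,1]*d,d],-1)
    return (p-t)@Rm
def proj(c,P):
    K,Rm,t=c; q=(np.atleast_2d(P)@Rm.T+t)@K.T
    return q[:,:2]/q[:,2:]
E
python3 - <<'E'
from h import *
o=env.get_obs(); print({k:np.round(v,3).tolist() for k,v in o.items()})
ims=[]
for n in ("side","top"):
    c,im,d=shoot(n); ims.append(im); print(n,"campos",-c[1].T@c[2], "fwd",c[1][2])
    np.savez(f"{n}.npz",im=im,d=d)
    for th in ("press","handwheel","grip","pawl","pawl_pin","pin"):
        r=vision.trace(n,th)
        for x in r[:1]:
            P=cloud(c,d)[x["region"]&(d>0)]
            print(n,th,round(x["score"],2),np.round(x["location"]),x["region"].sum(),np.round(np.median(P,0),3) if len(P) else None)
for n,i in zip(("side","top"),ims): cv2.imwrite(f"pics/{n}0.png",i[:,:,::-1])
E
```

```text
pics
{'time_s': 0.0, 'qpos': [-75.395, 18.438, -4.015, 83.174, 1.297, 78.54, -3.259], 'joint_velocities': [-0.046, 0.062, 0.067, 0.071, -0.094, 0.008, -0.039], 'effort': [0.001, -49.131, -0.403, -31.252, -0.064, 0.044, 0.0], 'tool_pos': [0.155, 0.631, 0.221], 'tool_rot': [-90.008, 0.107, 76.205], 'force': [-0.645, 0.293, -0.463], 'wrist_torque': [0.027, 0.011, 0.004], 'grip_width': 0.087}
side campos [-0.20465294 -0.70061799  1.03410301] fwd [ 0.55327214  0.51999464 -0.65076533]
side press 0.6 [266. 212.] 6224 [0.535 0.011 0.05 ]
side handwheel 0.57 [237. 152.] 536 [0.526 0.098 0.262]
side grip 0.55 [237. 151.] 565 [0.527 0.098 0.257]
side pawl 0.69 [270. 214.] 6132 [0.535 0.011 0.05 ]
side pawl_pin 0.53 [290. 161.] 53 [ 0.622 -0.035  0.249]
side pin 0.37 [294. 164.] 51 [ 0.621 -0.041  0.25 ]
top campos [ 0.30385926 -0.02059997  1.47256686] fwd [ 0.1555126   0.0166588  -0.98769343]
top press 0.72 [249. 178.] 7097 [0.562 0.026 0.022]
top handwheel 0.86 [222. 179.] 685 [0.539 0.098 0.274]
top grip 0.71 [223. 180.] 664 [0.539 0.098 0.272]
top pawl_pin 0.42 [272. 149.] 60 [ 0.624 -0.04   0.25 ]
top pin 0.65 [275. 150.] 31 [ 0.623 -0.045  0.252]
```

View pictures.

```bash
python3 - <<'E'
import cv2,numpy as np
a=cv2.imread("pics/side0.png")[90:310,130:400];b=cv2.imread("pics/top0.png")[80:280,130:380]
a=cv2.resize(a,(540,440),interpolation=cv2.INTER_CUBIC); cv2.imwrite("pics/a.png",cv2.resize(a,(736,600)))
cv2.imwrite("pics/b.png",cv2.resize(b,(750,600),interpolation=cv2.INTER_CUBIC))
E
```

```text
(no output)
```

View pics/a.png

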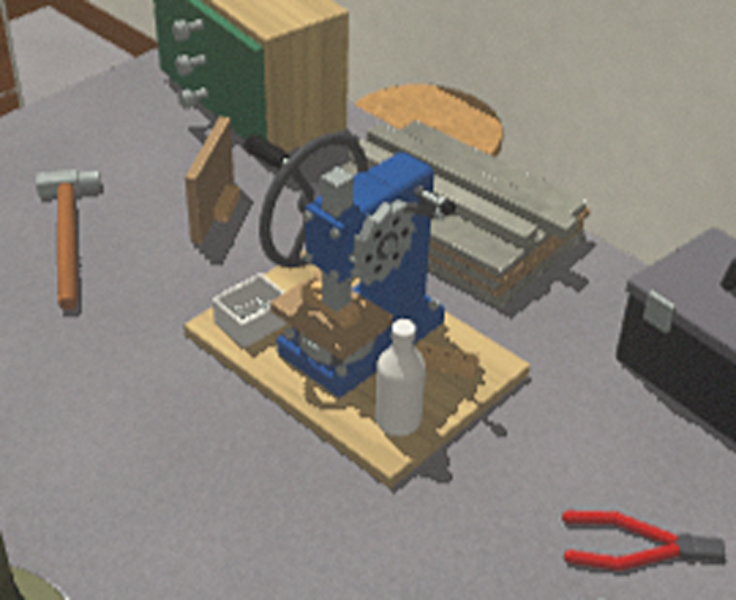

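View pics/b.png

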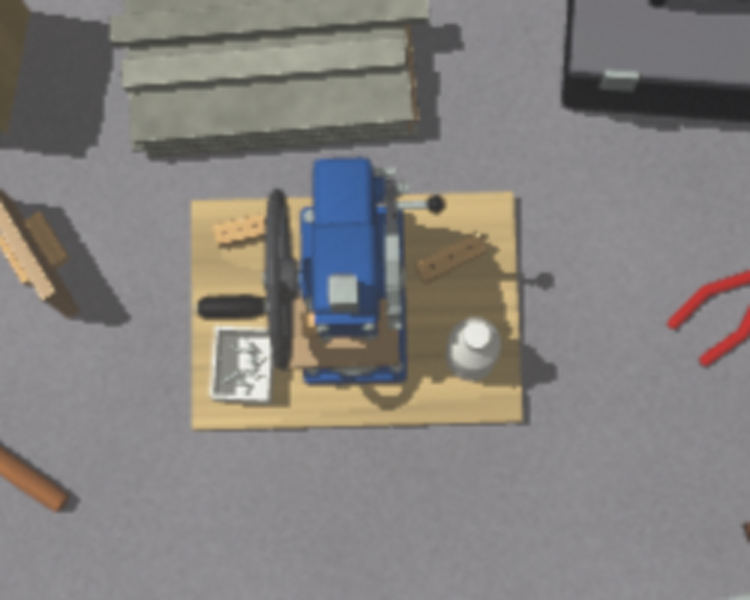

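```bash
python3 - <<'E'
from h import *
z={n:np.load(n+".npz") for n in("side","top")}
C={n:cam(n) for n in z}
def clean(n):
    d=z[n]["d"]; return cloud(C[n],d),d>0,z[n]["im"].astype(int)
P,ok,im=clean("top")
near=ok&(abs(P[...,0]-.56)<.3)&(abs(P[...,1]-.02)<.3)
b=near&(abs(P[...,2]-.018)<.005)&(im[...,0]>im[...,2]+40)
Q=P[b][:,:2]
r=cv2.minAreaRect(Q[(abs(Q-np.median(Q,0))<[.16,.2]).all(1)].astype(np.float32)*1000); print("board",r)
h=near&(abs(P[...,2]-.246)<.008)&(im[...,2]>im[...,0]+40)
print("headrect",cv2.minAreaRect(P[h][:,:2].astype(np.float32)*1000),np.median(P[h],0))
for n in z:
    P,ok,im=clean(n)
    m=ok&(abs(P[...,0]-.56)<.15)
    dark=m&(P[...,2]>.25)&(P[...,1]>.065)&(P[...,1]<.17)&(P[...,2]<.3)
    Q=P[dark]; g=Q[Q[:,1]>.075]; print(n,"grip y",np.percentile(g[:,1],[2,50,98]),"x",np.percentile(g[:,0],[5,50,95]),"z",np.percentile(g[:,2],[50,95]))
    q=P[m&(P[...,2]>.235)&(P[...,1]<-.02)&(P[...,1]>-.1)&(P[...,0]>.59)&(P[...,0]<.68)]
    for lo in np.arange(-.1,0,.01):
        s=q[(q[:,1]>=lo)&(q[:,1]<lo+.01)]
        if len(s): print(n,"pin slab",round(lo,2),len(s),np.round(s.mean(0),4),np.round(s.max(0)-s.min(0),3))
    t=P[m&(P[...,2]>.28)&(abs(P[...,1]-.03)<.03)]; print("ram top",len(t),t.mean(0) if len(t) else 0)
    cv=vision
for n in z:
    for th in("pawl_pin","grip"):
        pass
E
```

```text
board ((568.1267700195312, 37.40443420410156), (245.68618774414062, 348.55877685546875), 0.06020854040980339)
headrect ((594.2535400390625, 36.65735626220703), (57.856910705566406, 154.33778381347656), 89.66552734375) [0.59981083 0.03858836 0.24681793]
side grip y [0.09277208 0.09972459 0.15944528] x [0.50167523 0.52672154 0.61497824] z [0.28049397 0.29066143]
side pin slab -0.06 9 [ 0.6221 -0.0528  0.25  ] [0.007 0.004 0.012]
side pin slab -0.05 18 [ 0.6196 -0.0456  0.2504] [0.012 0.009 0.016]
side pin slab -0.04 6 [ 0.6208 -0.0334  0.2492] [0.005 0.006 0.004]
side pin slab -0.03 7 [ 0.6218 -0.0245  0.2489] [0.008 0.006 0.008]
ram top 70 [0.53553509 0.0358108  0.28680227]
top grip y [0.09206338 0.10248419 0.16073187] x [0.50456637 0.53115765 0.61795143] z [0.28282337 0.29037888]
top pin slab -0.06 15 [ 0.6235 -0.0524  0.2508] [0.015 0.006 0.009]
top pin slab -0.05 19 [ 0.6233 -0.0452  0.2518] [0.016 0.006 0.014]
top pin slab -0.04 12 [ 0.6246 -0.0354  0.2479] [0.006 0.008 0.008]
top pin slab -0.03 12 [ 0.6249 -0.0244  0.2474] [0.007 0.008 0.008]
ram top 96 [0.53956606 0.0361123  0.28673805]
```

Call:
play_rows([
  [[0,0,0,0,-0.05,0,0],[0,0,0,0,-0.05,0,0],[0,0.075,0,-0.003,-0.03,-0.045,0],[0,0.075,0,-0.003,0,-0.05,0],[0,0.075,0,-0.003,0,-0.05,0],[0,0.075,0,-0.003,0,-0.05,0],[0,0.075,0,-0.003,0,-0.05,0],[0,0.075,0,-0.003,0,-0.05,0],[0,0.075,0,-0.003,0,-0.05,0],[0,0.075,0,-0.003,0,-0.05,0]],
], newtons=20)

```text
time_s: 1.7
tool_pos: [0.4756, 0.4276, 0.3524]
tool_rot: [-89.8, 0.1, 41.8]
force: [0.5, 0.7, 0.3]
grip_width: 0.0148
```

Call:
play_rows([
  [[0,0.075,0,-0.006,-0.005,-0.049,0],[0,0.075,0,-0.006,0,-0.049,0],[0,0.075,0,-0.006,0,-0.049,0],[0,0.075,0,-0.006,0,-0.049,0],[0,0.075,0,-0.006,0,-0.049,0],[0,0.075,0,-0.006,0,-0.049,0],[0,0.075,0,-0.006,0,-0.049,0],[0,0.075,0,-0.006,0,-0.049,0],[0,0.075,0,-0.006,0,-0.049,0],[0,0.03,0,0,0,0,0]],
])

```text
time_s: 2.7
tool_pos: [0.6041, -0.0045, 0.3565]
tool_rot: [-90.2, -0.1, -1.2]
force: [-1.0, -1.2, 0.6]
grip_width: 0.0003
```

Call:
play_rows([
  [[0,-0.01,0,-0.014,0,-0.021,0],[0,-0.01,0,0,0,0,0],[0,0,0,0,0,0,0]],
])

```text
time_s: 3.0
tool_pos: [0.589, -0.028, 0.3569]
tool_rot: [-90.1, -0.1, -0.3]
force: [-0.6, 0.7, -0.4]
grip_width: 0.0008
```

```bash
python3 - <<'E'
from h import *
o=env.get_obs(); print(o["tool_pos"],o["tool_rot"])
c,im,d=shoot("wrist","w1.png"); print(-c[1].T@c[2],c[1][2])
for th in ("pawl_pin","pin","grip","ram","pawl"):
    for x in vision.trace("wrist",th)[:1]:
        P=cloud(c,d)[x["region"]&(d>0)]
        print(th,round(x["score"],2),np.round(x["location"]),x["region"].sum(),np.round(np.median(P,0),3) if len(P) else None)
E
```

```text
[ 0.5890438  -0.02796445  0.35692768] [-90.1308543   -0.12593141  -0.3450422 ]
[0.5878113  0.05412629 0.51872575] [-5.49743792e-04 -2.99549705e-01 -9.54080537e-01]
pawl_pin 0.7 [292. 208.] 407 [ 0.624 -0.041  0.249]
pin 0.84 [293. 203.] 416 [ 0.624 -0.041  0.249]
grip 0.83 [216.  53.] 7108 [0.558 0.097 0.27 ]
ram 0.95 [199. 128.] 1235 [0.541 0.037 0.286]
pawl 0.65 [296. 172.] 1158 [ 0.624 -0.009  0.242]
```

View pics/w1.png

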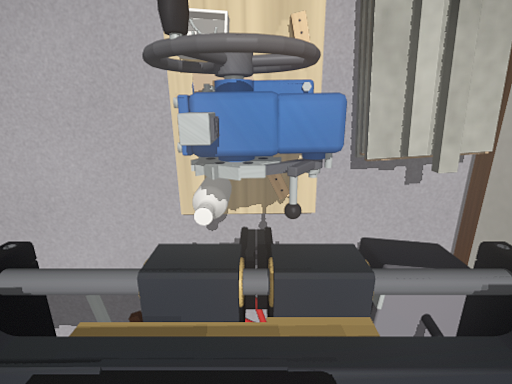

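Call:
play_rows([
  [[0,0,0,0,0.04,0.002,0],[0,0,0,0,0.04,0,0],[0,0,0,0,0.03,0,0],[0,0,0,0,0.01,0,0],[0,0,0,0,0.003,0,0]],
])

```text
time_s: 3.8
tool_pos: [0.5922, -0.0244, 0.2321]
tool_rot: [-90.3, -0.4, -0.1]
force: [0.7, -1.3, 0.7]
grip_width: 0.0004
```

```bash
python3 - <<'E'
from h import *
o=env.get_obs(); print(o["tool_pos"],o["tool_rot"],o["force"])
c,im,d=shoot("wrist"); 
P=cloud(c,d)
cc,im2,d2=shoot("side")
cv2.imwrite("pics/w2.png",np.vstack([im[100:300,130:430],cv2.resize(im2[110:210,220:370],(300,200))])[:,:,::-1])
# pin rod points
m=(d>0)&(P[...,2]>.23)&(P[...,2]<.262)&(P[...,0]>.605)&(P[...,0]<.65)
for lo in np.arange(-.06,-.0,.006):
    s=P[m&(P[...,1]>=lo)&(P[...,1]<lo+.006)]
    if len(s): print(round(lo,3),len(s),np.round(s.min(0),4),np.round(s.max(0),4),np.round(s.mean(0),4))
E
```

```text
[ 0.59222704 -0.02439624  0.23205706] [-9.02895908e+01 -4.18354480e-01 -8.39769704e-02] [ 0.74608594 -1.30751791  0.67333399]
-0.018 103 [ 0.607  -0.0169  0.2312] [ 0.6283 -0.0122  0.2498] [ 0.6229 -0.0143  0.2469]
-0.012 436 [ 0.605 -0.012  0.23 ] [ 0.6402 -0.006   0.2523] [ 0.6202 -0.0087  0.2408]
-0.006 625 [ 0.6051 -0.006   0.23  ] [ 0.6407 -0.0014  0.252 ] [ 0.6233 -0.0032  0.2399]
```

View pics/w2.png

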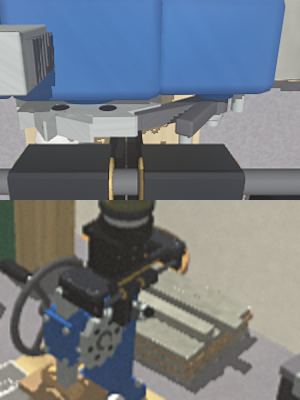

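Call:
play_rows([
  [[0,0,0,0.006,0,0,0],[0,0,0,0.006,0,0,0],[0,0,0,0.006,0,0,0],[0,0,0,0.006,0,0,0],[0,0,0,0.006,0,0,0],[0,0,0,0.006,0,0,0]],
])

```text
time_s: 4.5
tool_pos: [0.6342, -0.0231, 0.2391]
tool_rot: [-90.1, -0.9, -0.0]
force: [-0.7, -0.6, -0.1]
grip_width: 0.0007
```

Call:
play_rows([
  [[0,0,0.005,0.004,0.004,-0.001,0],[0,0,0.005,0.004,0.002,0,0],[0,0,0,0.004,0.001,0,0]],
])

```text
time_s: 4.8
tool_pos: [0.6481, -0.0238, 0.2314]
tool_rot: [-90.1, -0.3, 0.0]
force: [-0.4, 0.6, -0.5]
grip_width: 0.0003
```

```bash
python3 - <<'E'
from h import *
o=env.get_obs(); print(o["tool_pos"],o["tool_rot"],o["force"])
for n in("wrist","side"):
  c,im,d=shoot(n); P=cloud(c,d)
  if n=="wrist": print([ (x["score"],x["location"]) for x in vision.look_for(n,"pawl")[:1]])
  for th in("pin","pawl_pin"):
   for x in vision.trace(n,th)[:1]: print(n,th,x["score"],x["location"],np.median(P[x["region"]&(d>0)],0))
  m=(d>0)&(P[...,2]>.232)&(P[...,2]<.27)&(P[...,0]>.6)&(P[...,0]<.72)&(P[...,1]<-.006)&(P[...,1]>-.02)
  if m.any(): print(n,P[m].min(0),P[m].max(0),P[m].mean(0))
E
```

```text
[ 0.64809923 -0.02381124  0.23142911] [-9.01221914e+01 -3.37385751e-01  1.74266758e-02] [-0.44961988  0.61337995 -0.45165638]
[(0.77, [260.1, 226.1])]
wrist pawl_pin 0.31 [130.8, 33.2] [0.57849873 0.09534125 0.22087727]
wrist [ 0.60004831 -0.01942749  0.23200835] [ 0.66523814 -0.00601526  0.26990521] [ 0.64832199 -0.011942    0.25347172]
side [ 0.60290413 -0.01978061  0.23303197] [ 0.64051034 -0.0060441   0.26812715] [ 0.63539084 -0.01379894  0.24961246]
```

Call:
play_rows([
  [[0,0,0,0.004,0,0,0],[0,0,0,0.002,0,0,0],[0,0,0,0,0,0,0],[0,0,0,-0.015,0,0,0],[0,0,0,-0.02,-0.02,0,0],[0,0,0,-0.01,-0.04,0,0],[0,0,0,0,-0.04,0,0],[0,0,0,0,-0.03,0,0],[0,0,0,0,0,0,0]],
])

```text
time_s: 6.05
tool_pos: [0.6051, -0.0236, 0.3656]
tool_rot: [-90.1, -0.2, 0.0]
force: [0.7, -0.9, -0.3]
grip_width: 0.0008
```

```bash
python3 - <<'E'
from h import *
o=env.get_obs(); print(o["tool_pos"],o["tool_rot"],o["force"])
for n in("wrist","top"):
  c,im,d=shoot(n,n+"3.png"); P=cloud(c,d)
  for th in("pin","pawl_pin","grip"):
   for x in vision.trace(n,th)[:1]: print(n,th,x["score"],x["location"],np.median(P[x["region"]&(d>0)],0))
E
```

```text
[ 0.60513936 -0.02356228  0.36555993] [-9.00977226e+01 -2.32960111e-01  1.50751607e-02] [ 0.6890334  -0.90870401 -0.26589984]
wrist pin 0.56 [328.3, 204.2] [ 0.67727766 -0.03949208  0.24805765]
wrist pawl_pin 0.94 [327.3, 208.2] [ 0.6774387  -0.04007282  0.2479951 ]
wrist grip 0.7 [196.1, 55.7] [0.55573544 0.09729003 0.27431003]
top pin 0.5 [208.8, 205.7] [0.5096977  0.15399166 0.02504244]
top grip 0.73 [221.3, 180.4] [0.53750494 0.09818433 0.27295874]
```

View pics/wrist3.png

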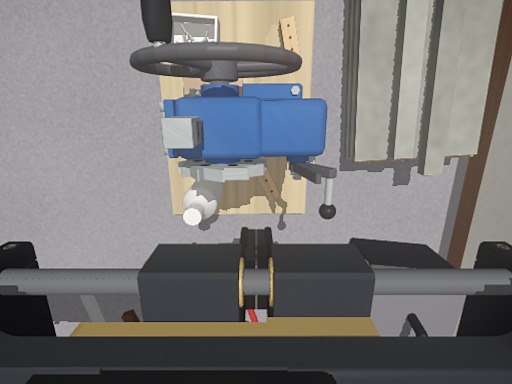

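Call:
play_rows([
  [[0,0,0,-0.03,0,0.04,0],[0,0,0,-0.03,0,0.04,0],[0,0,0,-0.03,0,0.04,0],[0,0,0,-0.026,0,0.036,0],[0,0,0,0,0,0,0]],
])

```text
time_s: 6.95
tool_pos: [0.4832, 0.1359, 0.3534]
tool_rot: [-90.5, 0.8, -0.3]
force: [0.0, -0.4, 0.7]
grip_width: 0.0006
```

```bash
cat > grip.py <<'E'
from h import *
o=env.get_obs(); print(o["tool_pos"],o["tool_rot"],o["force"])
for n in("wrist","side","top"):
  c,im,d=shoot(n); P=cloud(c,d)
  for x in vision.trace(n,"grip")[:1]:
    m=x["region"]&(d>0)&(P[...,2]>.24)&(P[...,2]<.31)
    print(n,"grip",x["score"],x["location"],m.sum())
    for lo in (.11,.12,.13,.14,.15):
      s=P[m&(P[...,1]>=lo)&(P[...,1]<lo+.01)]
      if len(s)>3:
        # circle fit r=11.5mm in xz
        from scipy.optimize import least_squares
        f=least_squares(lambda q:np.hypot(s[:,0]-q[0],s[:,2]-q[1])-.0115,[s[:,0].mean(),s[:,2].max()-.0115],loss="soft_l1",f_scale=.001)
        a=np.arctan2(f.x[0]-.5655,f.x[1]-.205)
        print(lo,len(s),np.round(s[:,0].min(),4),np.round(s[:,0].max(),4),"centre",np.round(f.x,4),"deg",np.round(np.degrees(a),1),"r",np.round(np.hypot(f.x[0]-.5655,f.x[1]-.205),4))
E
python3 grip.py
```

```text
[0.48315836 0.13592975 0.35341132] [-90.47425899   0.7725142   -0.2533784 ] [ 0.01528309 -0.37844213  0.66087213]
wrist grip 0.85 [319.2, 213.8] 3338
0.11 207 0.5165 0.5363 centre [0.5273 0.2724] deg -29.6 r 0.0775
0.12 272 0.5154 0.5378 centre [0.5269 0.2735] deg -29.4 r 0.0786
0.13 281 0.5155 0.538 centre [0.527  0.2732] deg -29.5 r 0.0784
0.14 289 0.5157 0.5377 centre [0.5269 0.2731] deg -29.5 r 0.0783
0.15 296 0.5161 0.5362 centre [0.5269 0.2728] deg -29.7 r 0.078
side grip 0.58 [236.1, 152.6] 364
0.11 23 0.5134 0.535 centre [0.5279 0.2765] deg -27.8 r 0.0808
0.12 18 0.5153 0.5345 centre [0.5268 0.2759] deg -28.6 r 0.0808
0.13 22 0.514 0.5312 centre [0.527  0.2751] deg -28.8 r 0.08
0.14 18 0.5129 0.5301 centre [0.5265 0.2763] deg -28.7 r 0.0813
0.15 20 0.5138 0.5333 centre [0.5271 0.2761] deg -28.4 r 0.0808
top grip 0.77 [222.7, 173.8] 262
```

```bash
cat > rim.py <<'E'
from h import *
from scipy.optimize import least_squares
for n in("wrist","top","side"):
  c,im,d=shoot(n); P=cloud(c,d)
  m=(d>0)&(P[...,1]>.09)&(P[...,1]<.107)&(P[...,2]>.12)&(P[...,2]<.31)&(abs(P[...,0]-.565)<.1)&(im.max(-1)<110)
  rr=np.hypot(P[...,0]-.5655,P[...,2]-.205); m&=(rr>.068)&(rr<.095)
  s=P[m]
  def res(q):
    # torus: axis y, centre (q0,q1,.205+q2), R .0785, tube .0065
    r=np.hypot(s[:,0]-q[0],s[:,2]-.205-q[2])-.0785
    return np.hypot(r,s[:,1]-q[1]-q[3]*(s[:,0]-q[0]))-.0065
  f=least_squares(res,[.5655,.099,0,0],loss="soft_l1",f_scale=.001)
  print(n,m.sum(),np.round(f.x,4),"res",np.abs(f.fun).mean().round(4),s[:,0].min(),s[:,0].max())
E
python3 rim.py
```

```text
wrist 3154 [ 5.652e-01  9.860e-02 -3.000e-04  7.800e-03] res 0.0004 0.48181095531927465 0.6461725742418001
top 295 [0.5657 0.099  0.001  0.0105] res 0.0011 0.4813090154276982 0.6462434085471584
side 348 [0.5649 0.1014 0.0026 0.0131] res 0.0013 0.47828183126794604 0.6481442726859076
```

Call:
play_rows([
  [[0.005,0,-0.01,0,0.04,0,0],[0,0,0,0,0.035,0,0],[0,0,0,0,0.015,0,0],[0,0,0,0,0.002,0,0]],
])

```text
time_s: 7.8
tool_pos: [0.4892, 0.1252, 0.2599]
tool_rot: [-90.3, -0.1, -1.3]
force: [-0.5, 1.0, 1.1]
grip_width: 0.0001
```

Call:
play_rows([
  [[0,-0.02,0,0.004,0,0.008,0],[0,0,0,0.006,0,0,0],[0,0,0,0.006,0,0,0],[0,0,0,0.006,0,0,0],[0,0,0,0.006,0,0,0],[0,0,0,0,0,0,0]],
])

```text
time_s: 8.4
tool_pos: [0.515, 0.1344, 0.2658]
tool_rot: [-90.2, 0.6, -0.0]
force: [-0.3, -0.4, 0.3]
grip_width: 0.0003
```

```bash
sed -i 's/\.5655/.5649/g;s/-\.205/-.2047/g' grip.py; python3 grip.py
```

```text
[0.51496959 0.13437934 0.2657841 ] [-9.02075770e+01  5.76489961e-01 -4.04266378e-02] [-0.29140903 -0.36420729  0.28856869]
wrist grip 0.91 [333.3, 236.3] 2515
0.14 344 0.5044 0.5442 centre [0.5339 0.2765] deg -23.3 r 0.0782
0.15 689 0.5232 0.5447 centre [0.5339 0.2763] deg -23.4 r 0.078
side grip 0.8 [241.1, 150.6] 290
0.11 22 0.5213 0.5375 centre [0.5348 0.2797] deg -21.8 r 0.0808
0.12 14 0.5212 0.5344 centre [0.5335 0.2791] deg -22.9 r 0.0808
0.13 5 0.5269 0.5398 centre [0.5337 0.2769] deg -23.3 r 0.0787
top grip 0.79 [221.7, 173.6] 261
```

Call:
play_rows([
  [[0,0,-0.008,0.005,0.005,0,0],[0,0,0,0.005,0.002,0,0],[0,0,0,0.005,0.001,0,0],[0,0,0,0.004,0.001,0,0],[0,0,0,0.003,0,0,0],[0,0,0,0,0,0,0]],
])

```text
time_s: 9.3
tool_pos: [0.527, 0.1355, 0.263]
tool_rot: [-90.0, 1.2, 0.2]
force: [-0.1, 0.1, 0.4]
grip_width: 0.0003
```

```bash
python3 grip.py
```

```text
[0.52695182 0.13551861 0.26297927] [-89.95786393   1.17697955   0.16974214] [-0.12318193  0.07508544  0.43374382]
wrist grip 0.75 [314.9, 236.8] 2157
0.14 45 0.5163 0.5564 centre [0.5463 0.2802] deg -13.9 r 0.0777
0.15 728 0.5355 0.5568 centre [0.5464 0.2804] deg -13.8 r 0.0779
side grip 0.73 [234.9, 154.2] 310
0.11 27 0.5315 0.5519 centre [0.5479 0.2817] deg -12.5 r 0.0789
0.12 18 0.5331 0.5548 centre [0.545  0.2833] deg -14.2 r 0.0811
0.13 5 0.5436 0.5534 centre [0.5462 0.2826] deg -13.5 r 0.0801
top grip 0.69 [222.9, 175.9] 257
```

Call:
play_rows([
  [[0,0,-0.015,0.006,0.001,0,0],[0,0,-0.005,0.006,0.001,0,0],[0,0,0,0.006,0.001,0,0],[0,0,0,0,0,0,0]],
])

```text
time_s: 10.0
tool_pos: [0.5419, 0.1365, 0.2628]
tool_rot: [-89.8, 0.3, 0.3]
force: [0.6, 0.3, 0.3]
grip_width: 0.0007
```

```bash
python3 grip.py
```

```text
[0.54192797 0.13653418 0.26276126] [-89.82545146   0.3171321    0.26623189] [0.57258451 0.29503633 0.30056592]
wrist grip 0.57 [294.0, 234.2] 1681
0.14 7 0.5313 0.5718 centre [0.5611 0.2803] deg -2.9 r 0.0757
0.15 625 0.5506 0.5723 centre [0.5616 0.2825] deg -2.4 r 0.0779
side grip 0.56 [242.7, 156.4] 269
0.11 21 0.5483 0.566 centre [0.5618 0.2848] deg -2.2 r 0.0802
0.12 18 0.5494 0.5686 centre [0.5614 0.2862] deg -2.5 r 0.0816
0.13 5 0.5558 0.5688 centre [0.5609 0.2849] deg -2.9 r 0.0803
top grip 0.77 [222.2, 177.1] 252
```

Call:
play_rows([
  [[0,0,0,0.004,0.001,0,0],[0,0,0,0.002,0,0,0],[0,0,0,0,0,0,0]],
])

```text
time_s: 10.6
tool_pos: [0.5452, 0.1367, 0.2618]
tool_rot: [-89.8, 0.7, 0.3]
force: [-2.0, -0.0, 1.3]
grip_width: 0.0002
```

Call:
play_rows([
  [[0,0,0,0.003,0,0,0],[0,0,0,0,0,0,0],[0,0,0,-0.012,0,0,0],[0,0,0,-0.02,0,0,0],[0,0,0,-0.02,-0.03,0,0],[0,0,0,-0.005,-0.05,0,0],[0,0,0,0,-0.015,0,0],[0,0,0,0,0,0,0]],
])

```text
time_s: 11.4
tool_pos: [0.488, 0.1355, 0.3575]
tool_rot: [-89.9, 0.7, 0.3]
force: [-0.1, -0.7, -0.3]
grip_width: 0.0009
```

```bash
python3 grip.py; python3 rim.py
```

```text
[0.48797424 0.13550643 0.35746971] [-89.9316436    0.65730297   0.28952106] [-0.13039405 -0.67348885 -0.30175595]
wrist grip 0.62 [335.8, 213.3] 3471
0.11 230 0.5566 0.5766 centre [0.5679 0.2823] deg 2.2 r 0.0776
0.12 292 0.5559 0.5772 centre [0.5675 0.2833] deg 1.9 r 0.0787
0.13 310 0.5559 0.577 centre [0.5675 0.2831] deg 1.9 r 0.0785
0.14 303 0.5559 0.5766 centre [0.5675 0.283 ] deg 1.9 r 0.0783
0.15 323 0.5562 0.5766 centre [0.5675 0.2827] deg 1.9 r 0.078
side grip 0.81 [240.4, 148.2] 358
0.11 20 0.5571 0.5712 centre [0.5681 0.2833] deg 2.4 r 0.0787
0.12 24 0.5547 0.5711 centre [0.5665 0.2861] deg 1.1 r 0.0814
0.13 17 0.5553 0.573 centre [0.5677 0.2854] deg 2.0 r 0.0808
0.14 21 0.5548 0.5708 centre [0.5673 0.2872] deg 1.7 r 0.0825
0.15 15 0.5515 0.5674 centre [0.5677 0.2861] deg 1.9 r 0.0815
top grip 0.65 [223.6, 174.1] 303
0.11 23 0.5576 0.5758 centre [0.569  0.2826] deg 3.0 r 0.078
wrist 2729 [ 5.652e-01  9.860e-02 -3.000e-04  7.800e-03] res 0.0004 0.4809448414925578 0.6466112743080954
top 281 [0.5661 0.0987 0.0007 0.0129] res 0.0012 0.4809331282516917 0.6458288631454943
side 359 [0.5649 0.1013 0.0021 0.01  ] res 0.0014 0.47948586090941653 0.6468190626844208
```

Call:
play_rows([
  [[0,0,-0.01,0.036,0,-0.0265,0],[0,0,0,0.036,0,-0.0265,0],[0,0,0,0.036,0,-0.0265,0],[0,0,0,0.036,0,-0.0265,0],[0,0,0,0.036,0,-0.0265,0],[0,0,0,0.033,0,-0.0255,0],[0,0,0,0,0,0,0]],
])

```text
time_s: 12.55
tool_pos: [0.7088, -0.0218, 0.3453]
tool_rot: [-90.1, 0.8, 0.9]
force: [-0.5, 0.1, -1.5]
grip_width: 0.0005
```

```bash
cat > pin.py <<'E'
from h import *
import sys
o=env.get_obs(); print(o["tool_pos"],o["tool_rot"],o["force"])
for n in("wrist","side","top"):
  c,im,d=shoot(n,sys.argv[1]+n+".png"); P=cloud(c,d)
  for th in("pin","pawl_pin"):
   for x in vision.trace(n,th)[:1]: print(n,th,x["score"],x["location"],np.round(np.median(P[x["region"]&(d>0)],0),4))
E
python3 pin.py p4
```

```text
[ 0.70879049 -0.02184346  0.34530426] [-90.14798337   0.80657797   0.91902019] [-0.45343407  0.13596118 -1.46581335]
wrist pin 0.83 [231.6, 211.7] [ 0.6793 -0.0401  0.2482]
wrist pawl_pin 0.73 [229.2, 215.2] [ 0.6795 -0.0399  0.2484]
side pin 0.45 [218.7, 204.0] [0.5006 0.1668 0.0423]
side pawl_pin 0.57 [301.6, 156.5] [ 0.6772 -0.0372  0.248 ]
top pin 0.52 [272.6, 183.3] [ 0.5692 -0.0446  0.0188]
```

Call:
play_rows([
  [[0,0.015,-0.012,-0.002,0.04,-0.003,0],[0,0,0,0,0.04,0,0],[0,0,0,0,0.02,0,0],[0,0,0,0,0.008,0,0],[0,0,0,0,0.002,0,0]],
])

```text
time_s: 13.5
tool_pos: [0.7042, -0.0147, 0.244]
tool_rot: [-89.6, -0.8, 0.8]
force: [0.1, 0.3, -1.2]
grip_width: 0.0002
```

Call:
play_rows([
  [[0,0.012,0.008,0.002,0.006,-0.008,0],[0,0,0,0,0.006,-0.003,0],[0,0,0,0,0.001,0,0],[0,0,0,0,0,0,0]],
])

```text
time_s: 13.9
tool_pos: [0.7084, -0.0269, 0.2341]
tool_rot: [-89.6, -0.7, 0.0]
force: [-0.3, -0.1, 0.1]
grip_width: 0.0004
```

Call:
play_rows([
  [[0,0,0.005,-0.006,0.001,0.001,0],[0,0,0,-0.006,0.001,0,0],[0,0,0,-0.006,0,0,0],[0,0,0,-0.006,0,0,0],[0,0,0,-0.006,0,0,0],[0,0,0,-0.006,0,0,0]],
])

```text
time_s: 14.5
tool_pos: [0.6708, -0.0257, 0.2335]
tool_rot: [-89.6, -0.6, 0.1]
force: [-0.4, -0.2, 0.1]
grip_width: 0.0001
```

Call:
play_rows([
  [[0,0,0,-0.006,0,0,0],[0,0,0,-0.005,0,0,0],[0,0,0,-0.003,0,0,0],[0,0,0,0,0,0,0],[0,0,0,0.015,0,0,0],[0,0,0,0.015,-0.02,0,0],[0,0,0,0,-0.045,0,0],[0,0,0,0,-0.045,0,0],[0,0,0,0,-0.015,0,0],[0,0,0,0,0,0,0]],
])

```text
time_s: 15.5
tool_pos: [0.6837, -0.026, 0.3603]
tool_rot: [-89.6, -0.3, 0.1]
force: [0.0, -0.3, 0.2]
grip_width: 0.0006
```

```bash
python3 pin.py p5; python3 grip.py; python3 - <<'E'
import cv2,numpy as np
a=cv2.imread("pics/p5side.png")[100:230,210:340];b=cv2.imread("pics/p5wrist.png")[0:250,100:420]
cv2.imwrite("pics/c5.png",np.hstack([cv2.resize(a,(400,400),interpolation=cv2.INTER_CUBIC),cv2.resize(b,(400,400))]))
E
```

```text
[ 0.683686   -0.02599737  0.36025816] [-89.59445014  -0.27232234   0.09682207] [ 0.04717352 -0.26433353  0.16623212]
wrist pin 0.97 [197.5, 208.3] [ 0.6253 -0.0411  0.2488]
wrist pawl_pin 0.57 [197.4, 208.5] [ 0.6253 -0.0409  0.2491]
side pin 0.46 [294.2, 166.3] [ 0.6207 -0.0476  0.251 ]
side pawl_pin 0.47 [290.7, 161.0] [ 0.621  -0.0458  0.251 ]
top pawl_pin 0.73 [222.8, 168.6] [0.5645 0.0993 0.2809]
[ 0.6822106  -0.02553528  0.3567334 ] [-8.95617942e+01  7.21160480e-02  1.00001258e-01] [0.63960937 0.14221441 0.24571826]
wrist grip 0.84 [117.6, 55.9] 4532
0.11 537 0.5589 0.5787 centre [0.5668 0.2825] deg 1.4 r 0.0778
0.12 357 0.5584 0.5799 centre [0.5674 0.2835] deg 1.8 r 0.0788
side grip 0.91 [236.0, 147.6] 329
0.11 18 0.5561 0.5684 centre [0.57   0.2846] deg 3.7 r 0.0801
0.12 19 0.5539 0.5678 centre [0.568  0.2865] deg 2.2 r 0.0819
0.13 14 0.555 0.5682 centre [0.5679 0.2882] deg 2.1 r 0.0836
0.14 18 0.5522 0.5666 centre [0.5681 0.2864] deg 2.2 r 0.0818
0.15 14 0.5559 0.5681 centre [0.568  0.2858] deg 2.2 r 0.0812
top grip 0.65 [220.2, 167.9] 382
0.11 21 0.5591 0.5723 centre [0.5696 0.284 ] deg 3.4 r 0.0795
0.12 22 0.559 0.5728 centre [0.5693 0.2851] deg 3.1 r 0.0805
0.13 22 0.559 0.5726 centre [0.5676 0.284 ] deg 2.0 r 0.0793
0.14 23 0.559 0.5733 centre [0.5667 0.2846] deg 1.3 r 0.0799
0.15 22 0.5602 0.5738 centre [0.568  0.2825] deg 2.3 r 0.0779
```

View pics/c5.png

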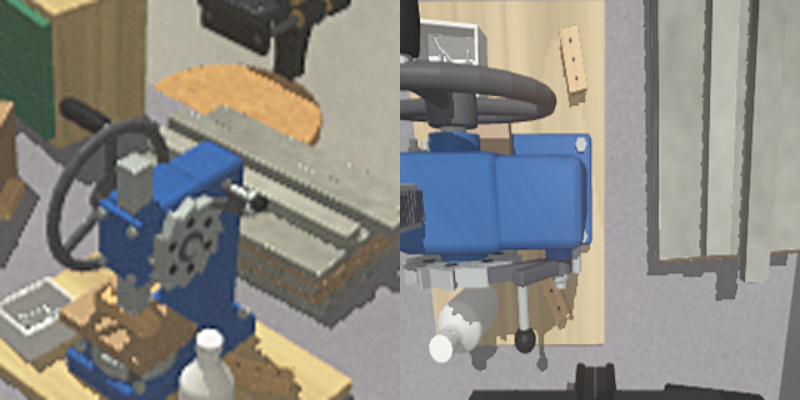

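Call:
play_rows([
  [[0,0,0,-0.04,0,0,0],[0,0,0,-0.04,0,-0.002,0],[0,0,0,-0.014,0,0,0],[0,0,0,0,0,0,0],[0,0,0,0,0,0,0]],
])

```text
time_s: 16.75
tool_pos: [0.5865, -0.0274, 0.3535]
tool_rot: [-89.7, 0.3, 0.2]
force: [-0.2, -0.4, -0.0]
grip_width: 0.0006
```

```bash
python3 pin.py p6; python3 - <<'E'
from h import *
z=np.load("side.npz"); c=cam("side")
im,d=vision.read_camera("side")
# compare side pin/lever region start vs now; and loose things
P0=cloud(c,z["d"]);P1=cloud(c,d)
for n,P,dd in(("start",P0,z["d"]),("now",P1,d)):
    m=(dd>0)&(P[...,2]>.243)&(P[...,2]<.27)&(P[...,1]<-.012)&(P[...,1]>-.07)&(P[...,0]>.6)&(P[...,0]<.66)
    s=P[m]; v,u=np.nonzero(m); print(n,m.sum(),s.mean(0).round(4),u.mean().round(2),v.mean().round(2))
E
```

```text
[ 0.5865404  -0.02743651  0.35345876] [-89.70631165   0.26965291   0.15641055] [-0.16615838 -0.39994132 -0.02424786]
wrist pin 0.92 [295.5, 206.8] [ 0.6236 -0.0404  0.2486]
wrist pawl_pin 0.84 [296.5, 209.3] [ 0.6234 -0.0406  0.2487]
side pin 0.44 [294.5, 162.6] [ 0.6203 -0.0452  0.2503]
side pawl_pin 0.58 [288.5, 164.2] [ 0.6214 -0.0413  0.2494]
start 44 [ 0.621  -0.038   0.2502] 291.25 163.86
now 46 [ 0.6212 -0.0383  0.2501] 291.35 163.89
```

```bash
python3 -c "
from cell import env
print(env.sign_off())"
```

```text
the job is handed in; nothing more can be done
None
```

I did the job in the order asked and handed it in at about 17 s on the robot's clock, with the arm clear of everything. I used only the shut fingertips. Every force reading, taken at the end of a move, was within about 3 N.

1. **Pawl lifted:** I pushed the finger pin back until the pawl lay on its stop. The camera put the pin at x 0.677 m, where it should be when laid back.
2. **Handwheel turned:** I pushed the grip backward in small steps. Its lean went from 29.1° on the ram side to 1.9° past upright, a turn of about 0.54 rad. That puts the spindle at about 0.49 rad, short of the 0.53 stop.
3. **Pawl tipped back:** I pushed the pin forward past its balance point and the pawl dropped into the next notch.

**Last checks**
- **Pin position:** From nearly the same wrist-camera position as at the start, the pin reads x 0.6236 m now against 0.624 m before. The side camera agrees within 0.3 mm, so the pawl is fully home and not riding on a tooth.
- **Grip angle:** After the pawl dropped, most readings were about 2°, with scatter from 1.3° to 3.7°. The wheel did not move noticeably.
- **Loose things:** I checked these only by eye in the last pictures I viewed. Those in view looked undisturbed, but I did not measure them.

**Disagreement:** I measured the starting lean as 29°, but the task text says 26°. I took 26° as the lean at spindle zero, which puts the start at about −0.05 rad, inside the stated range. The pawl seating home fits that reading.

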